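Stack two ring cakes on the display post

ROBOT

A 7-joint arm with a two-finger parallel gripper is mounted at the origin on the work surface. World frame = base frame: x ahead of the robot, y to its left, z up, the work surface at z = 0. Lengths are in m, angles in rad, forces in N, time in s.
With the tool pointing down it reaches from about 0.35 to 0.9 m from the base axis. Payload 7.2 kg.
Tool frame: the origin (TCP) lies between the finger pads; the fingertips stand robot.finger_overhang ahead of it and the grasp point (between the pads) lies 2 mm behind it (robot.finger_overhang is the distance from the TCP to the fingertips, in m); z points along the fingers, y is the line along which they close (so a half turn about z gives the same grasp; the last joint's range is limited). The gripper opens to 88 mm and grips with 3 to 60 N. Pads are 20 mm wide; open, the fingers measure 115 mm over their backs; the gripper's body (75 mm by 178 mm) begins 61 mm behind the grasp point.
Start: joints at [1.129, 0.411, -0.013, 1.596, 0.006, 1.134, -0.082], TCP at [0.228, -0.582, 0.24] pointing down, gripper open.
Joint ranges: [-2.95, 2.95], [-0.29, 1.99], [-1.47, 1.44], [0.14, 2.54], [-1.03, 4.17], [0.13, 1.85], [-2.86, 2.86]. Speed limits (rad/s): [2.39, 2.39, 3.01, 3.01, 3.14, 3.14, 3.14].

INTERFACE

Orientations are given as a rotation vector (axis times angle).
In Python, from cell import robot gives the robot as it stands.
- The arm moves only by the tool apply_moves, never from a script. Its arguments are lists of equal length, an entry for each row: "translation": the shift along the tool's x, y, z in mm, a list of three; "angular": the turn, a rotation vector about the tool's x, y, z in degrees, a list of three. A call has 1 to 10 rows; each row shifts and turns the commanded pose from where the row before left it, along the tool's axes as they then stand; what a row does not reach is not made up. A row lasts 1/12 s, in which the tool goes at most 41.7 mm and 7.16 degrees, less where a joint would pass 70% of its speed; a pose out of reach is approached as far as the arm can. A call with a gripper value outside its range is refused whole. "gripper" is the opening, from -1 (shut) to 1 (fully open), set as the call begins (left out, the last holds). The fingers move at their own pace and stop on an object; "newtons" is the grip in N (left out, the last holds). Time passes only in rows, so rows that do not move let the fingers close. It gives the time, the measured TCP pose, the force, the opening and the grip force at its end, in the units of the state.
- robot.state(): the state, without advancing time (a new reading comes with each control period).
- robot.camera(name): name is "scene" or "top" or "wrist"; returns the picture (400x640x3 uint8, red, green, blue); there is no depth.
- robot.camera_model(name): a dict with "K" (3x3 intrinsics, pixels), "position" and "rotation" of the camera in the world. Camera axes: x right, y down, z forward; pixel columns grow to the right and rows downward; lengths in m; the calibration is good to about 2 mm. The wrist camera is an equidistant fisheye: a pixel r from the principal point sees the ray r / f radians off the axis. A picture is of the moment at which its call begins: read the wrist's pose just before it. camera_model takes no time and is no camera call; for the wrist camera it gives the pose at the moment of the call.
- robot.close_job(): hands the job in; it is judged then, once.
The state is a dict: "time": time; "q": joint angles; "qd": joint speeds; "effort": joint torques, N m; "tool_pos": TCP position; "ee_rot": TCP orientation; "ft_force": force on the tool from outside, world axes, zero at the start; "wrist_torque": the same for the moment, N m; "opening": finger opening in m; "grip_force": force on a finger pad.
Only numpy, scipy, OpenCV 4.12 (cv2) and the standard library are available. Lean on these libraries where they do the work, as an engineer would, in place of code of your own. Each camera call takes 0.05 s, during which the arm holds its last target. There are 200 camera calls.

TASK

Dress the little display stand on the pastry counter: thread the dark chocolate ring cake over the brass post and lower it fully home onto the blue foot, then thread the pink strawberry ring over the same post so that it sits flat on the chocolate one. Lower them gently rather than dropping them, let go, and leave the green pistachio ring where it is.

Things in the scene. Friction and masses are not known exactly. Their poses are not given: they have to be found in the camera images.
- stand: display stand, fixed to the counter: round blue foot 110 mm in diameter and 15 mm thick, with an upright brass post 12 mm in diameter at its centre, its pointed tip 79 mm above the counter (64 mm above the foot). Origin: centre of the foot's underside, on the counter surface (z = 0); z up along the post
- choc_ring: dark chocolate-brown glazed ring cake (rigid display piece), 56 mm outside diameter, 30 mm tall, vertical centre hole 28 mm across, flat top and bottom, about 90 g, lower half biscuit-coloured. Origin: centre of its underside, on the hole's axis; z up. Starts lying flat on the counter, free on all sides; it can be gripped across its outside from above
- pink_ring: pink strawberry-glazed ring cake (rigid display piece), 56 mm outside diameter, 30 mm tall, vertical centre hole 28 mm across, flat top and bottom, about 90 g, lower half biscuit-coloured. Origin: centre of its underside, on the hole's axis; z up. Starts lying flat on the counter, free on all sides; it can be gripped across its outside from above
- pistachio_ring: green pistachio-glazed ring cake (rigid display piece), 56 mm outside diameter, 30 mm tall, vertical centre hole 28 mm across, flat top and bottom, about 90 g, lower half biscuit-coloured. Origin: centre of its underside, on the hole's axis; z up. Starts lying flat on the counter, free on all sides; it can be gripped across its outside from above. Not needed; leave it alone
There are look-alikes about, which are no part of the job. Several things look just like the stand: the one meant starts farthest to the robot's right.

How it is judged:
By the outcome, as a careful person would: the job done as asked, in the order asked, and still so for the second after the job is handed in, with the robot touching nothing.
It also fails if it takes over 53 s, if anything falls off the work surface, if the arm or the gripper's body presses on something with over 40 N, if the wrist force passes 120 N, or if a joint passes its speed limit or range.

## Working session

There is one attempt and no reset: what is moved stays moved. The work goes in short steps, Python scripts to look and compute and a tool call to move; the robot and the scene stay as the last step left them, time stands still between calls to the robot, and variables do not carry over. Pictures are saved under pics/ and viewed, at most 10 in all, crops included, and the job is handed in when it is done.

Besides the shell and the picture viewer there is one more tool, called after "Emit:" as name(argument=value, ...) on one line, values as JSON. apply_moves: Moves the arm, as the interface text tells. Its arguments: {"type":"object","properties":{"translation":{"type":"array"},"angular":{"type":"array"},"gripper":{"type":"number"},"newtons":{"type":"number"}},"required":["translation","angular"]}

```bash
mkdir -p pics; ls
python3 - <<'E'
from cell import robot
import cv2,numpy as np
s=robot.state(); print(s, robot.finger_overhang)
for n in("top","scene"):
    m=robot.camera_model(n); print(n,m)
    cv2.imwrite(f"pics/{n}0.png",robot.camera(n)[...,::-1])
E
```

```text
pics
{'time': 0.0, 'q': array([ 1.12880579,  0.41189156, -0.01270258,  1.5970417 ,  0.00557312,
        1.13428797, -0.08221186]), 'qd': array([ 2.24987026e-04,  1.02235049e-03, -2.08519839e-04, -7.98542196e-04,
        1.91197414e-04, -8.48752905e-05,  2.87703651e-04]), 'effort': array([ 1.35721653e-03, -5.87944007e+01,  6.42650686e-01, -2.91081083e+01,
       -5.37647540e-02,  1.83591933e-02,  1.64239000e-04]), 'tool_pos': array([ 0.22800754, -0.58141311,  0.23881525]), 'ee_rot': array([-3.08536766e+00, -5.83438136e-01,  6.06647962e-04]), 'ft_force': array([ 0.92809865, -0.81289323, -0.05209689]), 'wrist_torque': array([-0.04815197, -0.04976031, -0.05065447]), 'grip_force': 0.0, 'opening': 0.08757916364293988} 0.017
top {'K': array([[398.19800926,   0.        , 321.50016882],
       [  0.        , 398.19800926, 194.79592179],
       [  0.        ,   0.        ,   1.        ]]), 'position': array([0.39737958, 0.03074558, 0.96861323]), 'rotation': array([-2.11123827,  2.16208152, -0.16897488])}
scene {'K': array([[485.46561931,   0.        , 315.38613517],
       [  0.        , 485.46561931, 195.71522991],
       [  0.        ,   0.        ,   1.        ]]), 'position': array([ 0.85385353, -0.37471762,  0.8910585 ]), 'rotation': array([-2.44418804, -0.8582617 ,  0.23588965])}
```

View pics/top0.png

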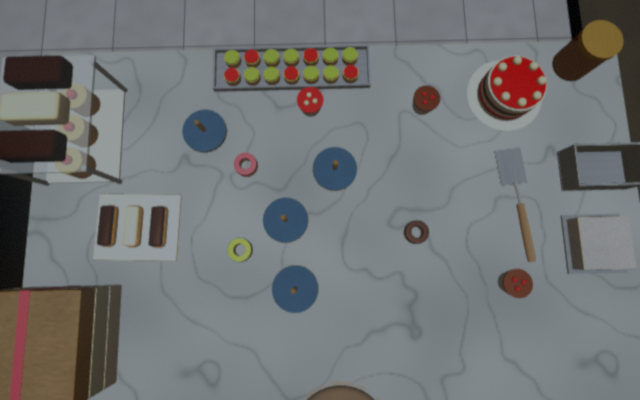

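View pics/scene0.png

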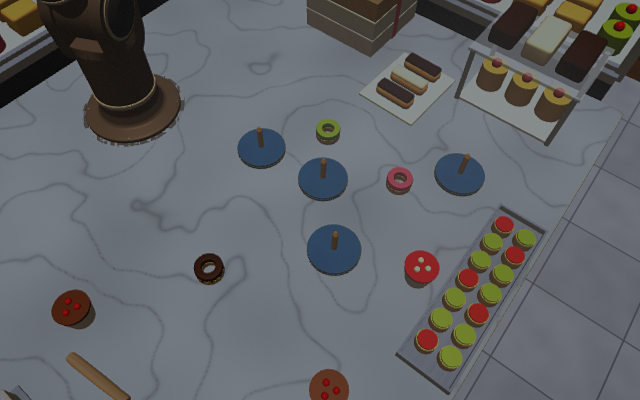

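The top view shows four blue stands at about (204,131), (335,168), (286,219) and (295,288). The choc ring is at (416,232), pink at (245,164) and pistachio at (240,250). Next I'll measure them all from both views.

```bash
cat > h.py <<'E'
import cv2,numpy as np
from scipy.spatial.transform import Rotation as R
def ray(m,uv):
    d=R.from_rotvec(m["rotation"]).apply(np.append((np.array(uv)-m["K"][:2,2])/m["K"][0,0],1)); return np.array(m["position"]),d
def onz(m,uv,z):
    p,d=ray(m,uv); return p+d*(z-p[2])/d[2]
def proj(m,P):
    c=R.from_rotvec(m["rotation"]).inv().apply(np.array(P)-m["position"]); return m["K"][:2,2]+m["K"][0,0]*c[:2]/c[2]
def blobs(img,lo,hi,amin,amax):
    hsv=cv2.cvtColor(img,cv2.COLOR_RGB2HSV); k=cv2.inRange(hsv,lo,hi)
    cs,_=cv2.findContours(k,cv2.RETR_EXTERNAL,cv2.CHAIN_APPROX_NONE)
    out=[]
    for c in cs:
        a=cv2.contourArea(c)
        if amin<a<amax and len(c)>5:
            h=cv2.convexHull(c); e=cv2.fitEllipse(c); out.append((e[0],e[1],a))
    return out
E
python3 - <<'E'
from h import *
from cell import robot
for n in("top","scene"):
    m=robot.camera_model(n); im=cv2.imread(f"pics/{n}0.png")[...,::-1].copy()
    print(n, "tcp px",proj(m,[.228,-.58,.24]),"base",proj(m,[0,0,0]), R.from_rotvec(m["rotation"]).as_matrix().round(2).tolist())
    for nm,lo,hi,z,a in(("blue",(95,90,30),(125,255,255),.015,(700,5000)),("pink",(165,80,90),(178,255,255),.03,(100,900)),("green",(25,100,80),(40,255,255),.03,(100,900)),("brown",(0,60,10),(15,255,75),.03,(150,1200))):
        for e in blobs(im,lo,hi,*a):
            print(nm,np.round(e[0],1),np.round(e[1],1),e[2],onz(m,e[0],z).round(4))
    u=(380,195) if n=="top" else (170,230)
m=robot.camera_model("top");im=cv2.imread("pics/top0.png")
cv2.imwrite("pics/crop0.png",cv2.resize(im[95:320,175:445],None,fx=2.6,fy=2.6,interpolation=cv2.INTER_CUBIC))
E
```

```text
top tcp px [676.97082129 349.50574362] base [341.22870184 438.30510108] [[-0.02, -0.99, 0.16], [-1.0, 0.02, 0.0], [-0.0, -0.16, -0.99]]
blue [294.5 288.7] [43.8 45.2] 1553.5 [0.3307 0.0995 0.015 ]
blue [285.1 219.7] [42.4 42.9] 1426.5 [0.4932 0.1202 0.015 ]
blue [334.3 168.3] [41.1 41.9] 1349.5 [ 0.6166 -0.0017  0.015 ]
blue [203.9 130.2] [39.5 41.9] 1299.0 [0.7217 0.3208 0.015 ]
pink [244.8 163.7] [21.2 21.8] 360.5 [0.6298 0.2149 0.03  ]
green [239.4 249.5] [21.4 23. ] 384.0 [0.4243 0.2262 0.03  ]
green [251.3  74.2] [14.  14.7] 157.0 [0.8603 0.2005 0.03  ]
green [271.   73.8] [13.9 15.3] 163.5 [0.8601 0.1509 0.03  ]
green [330.5  72.6] [13.6 15.2] 159.5 [0.8594 0.0014 0.03  ]
green [310.6  72.9] [13.5 15.4] 159.5 [0.8599 0.0514 0.03  ]
green [231.6  56.9] [13.9 14.5] 155.5 [0.9081 0.2505 0.03  ]
green [290.5  55.7] [13.6 14.6] 153.5 [0.9077 0.1013 0.03  ]
green [270.9  56. ] [14.2 14.5] 159.5 [0.908  0.1511 0.03  ]
green [329.9  54.8] [14.2 14.6] 161.0 [0.9074 0.0015 0.03  ]
green [349.6  54.2] [13.8 14.6] 156.0 [ 0.9079 -0.0482  0.03  ]
brown [ 84.2 338.8] [ 12.  147.6] 1009.0 [0.
[... 1319 characters left out ...]
[0.4245 0.2266 0.03  ]
green [617.6  28.3] [16.3 29. ] 274.0 [0.8228 1.0062 0.03  ]
green [628.1  10.9] [14.8 24.9] 199.0 [0.8192 1.0998 0.03  ]
brown [ 71.1 307.8] [32.5 40.1] 1015.0 [ 0.3229 -0.4072  0.03  ]
brown [208.2 267.2] [26.7 28.8] 572.5 [ 0.4599 -0.194   0.03  ]
brown [549.2 109.1] [23.4 30.8] 444.0 [0.8009 0.6072 0.03  ]
brown [518.4  93.9] [22.6 28.6] 407.0 [0.721  0.6065 0.03  ]
brown [489.1  79.3] [22.  27.4] 387.5 [0.6415 0.6063 0.03  ]
brown [634.3  71.2] [12.7 23.8] 165.0 [0.916  0.8678 0.03  ]
brown [584.6  49.8] [31.5 43.3] 987.0 [0.786  0.8648 0.03  ]
brown [516.4  17.6] [27.7 43.8] 837.0 [0.587  0.8718 0.03  ]
brown [368.7   7.5] [20.4 66.2] 658.0 [0.2446 0.6475 0.03  ]
```

View pics/crop0.png

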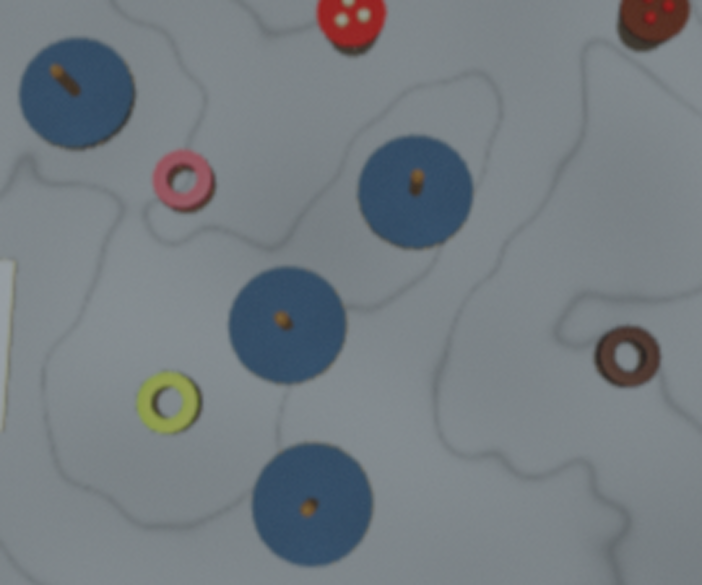

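Four things look like the stand. Their pixels and world y are (204,131) at +0.32, (286,219) at +0.12, (295,288) at +0.10 and (335,168) at −0.003. The one at (335,168) has the smallest y, so it is farthest to the robot's right, and the crop confirms it (post at crop (416,180)). Now I'll measure the post tip and the rings more finely.

Run:
```python
from h import *
from cell import robot
for n,post,choc,pink in(("top",(335,165),(416,232),(245,164)),("scene",(334,241),(209,268),(400,180))):
    m=robot.camera_model(n); im=cv2.imread(f"pics/{n}0.png")[...,::-1].copy()
    hsv=cv2.cvtColor(im,cv2.COLOR_RGB2HSV)
    x,y=post; w=hsv[y-14:y+14,x-9:x+9]; k=((w[...,0]<30)|(w[...,0]>165))&(w[...,1]>40)
    yy,xx=np.nonzero(k); pts=np.c_[xx+x-9,yy+y-14]
    print(n,"post px",pts.min(0),pts.max(0),len(pts)); 
    t=pts[pts[:,1]<=pts[:,1].min()+2].mean(0); b=pts[pts[:,1]>=pts[:,1].max()-1].mean(0)
    print(" tip",t,onz(m,t,.079).round(4)," base",b,onz(m,b,.015).round(4))
    for nm,(x,y) in(("choc",choc),("pink",pink)):
        r=24; w=im[y-r:y+r,x-r:x+r].astype(int); bg=np.median(w.reshape(-1,3),0)
        k=(np.abs(w-bg).sum(2)>60).astype(np.uint8)
        hs=hsv[y-r:y+r,x-r:x+r]; k&=((hs[...,1]>70)&((hs[...,0]<25)|(hs[...,0]>160))).astype(np.uint8)
        cs,h=cv2.findContours(k,cv2.RETR_CCOMP,cv2.CHAIN_APPROX_NONE)
        for c,hh in zip(cs,h[0]):
            if len(c)>12:
                e=cv2.fitEllipse(c); u=np.array(e[0])+[x-r,y-r]; print(" ",nm,"hole" if hh[3]>=0 else "outer",u.round(1),np.round(e[1],1),onz(m,u,.03).round(4),onz(m,u,.015).round(4))
    print(" expected px of tip if stand at .618,-.003:",proj(m,[.618,-.003,.079]),proj(m,[.618,-.003,.015]))
```

```text
top post px [333 160] [337 168] 33
 tip [335.2 161.4] [ 0.618 -0.002  0.079]  base [334.5        167.33333333] [ 0.619  -0.0022  0.015 ]
  choc outer [416.4 231.8] [20.3 21.6] [ 0.4557 -0.1896  0.03  ] [ 0.4566 -0.1931  0.015 ]
  choc hole [416.5 231.8] [13.7 14.4] [ 0.4557 -0.1899  0.03  ] [ 0.4566 -0.1934  0.015 ]
  pink outer [245.1 164. ] [21.5 23. ] [0.6289 0.2142 0.03  ] [0.6326 0.2171 0.015 ]
  pink hole [245.4 164.3] [ 9.8 11.8] [0.6283 0.2135 0.03  ] [0.632  0.2165 0.015 ]
 expected px of tip if stand at .618,-.003: [335.62532583 161.3905125 ] [334.82406761 167.71443077]
scene post px [331 231] [338 249] 99
 tip [334.90909091 232.27272727] [ 0.6176 -0.0034  0.079 ]  base [334.    248.375] [ 0.6197 -0.0043  0.015 ]
  choc outer [208.6 268.8] [28.7 30.5] [ 0.4628 -0.1959  0.03  ] [ 0.4559 -0.1928  0.015 ]
  choc hole [208.9 268.7] [ 8.4 14.4] [ 0.4632 -0.1955  0.03  ] [ 0.4564 -0.1924  0.015 ]
  choc hole [206.8 261.6] [ 4.3 12. ] [ 0.4493 -0.1874  0.03  ] [ 0.4423 -0.1842  0.015 ]
  pink outer [398.9 180.4] [25.4 27.7] [0.6341 0.2065 0.03  ] [0.6302 0.2166 0.015 ]
  pink hole [399.  180.6] [ 4.1 10.9] [0.6345 0.2062 0.03  ] [0.6307 0.2163 0.015 ]
 expected px of tip if stand at .618,-.003: [335.18795791 232.25961323] [333.72670763 247.42647518]
```

```bash
cat >> h.py <<'E'
def go(*P):
    from cell import robot
    s=robot.state(); A=R.from_rotvec(s["ee_rot"]); p=s["tool_pos"]
    print("t",s["time"],"pos",p.round(4),"op",s["opening"].round(4),"tilt",np.degrees(np.arccos(-A.as_matrix()[2,2])).round(2),"toolx,y",A.as_matrix()[:2,0].round(3),A.as_matrix()[:2,1].round(3))
    for q in P:
        d=A.inv().apply(np.array(q)-p)*1000; print(q,"delta mm",d.round(1),"rows",(np.linalg.norm(d)/41).round(1)); p=np.array(q)
E
python3 -c "
from h import *
go([.457,-.191,.15])"
```

```text
Traceback (most recent call last):
  File "h.py", line 21, in go
    print("t",s["time"],"pos",p.round(4),"op",s["opening"].round(4),"tilt",np.degrees(np.arccos(-A.as_matrix()[2,2])).round(2),"toolx,y",A.as_matrix()[:2,0].round(3),A.as_matrix()[:2,1].round(3))
                                              ^^^^^^^^^^^^^^^^^^
AttributeError: 'float' object has no attribute 'round'
```

```bash
sed -i 's/s\["opening"\].round(4)/round(s["opening"],4)/' h.py
python3 -c "
from h import *
go([.457,-.191,.15])"
```

```text
t 0.1 pos [ 0.228  -0.5815  0.2389] op 0.0879 tilt 0.08 toolx,y [0.931 0.365] [ 0.365 -0.931]
[0.457, -0.191, 0.15] delta mm [ 355.8 -279.7   89.3] rows 11.3
```

Emit:
apply_moves(translation=[[24, -19, 3], [24, -19, 3], [24, -19, 3], [24, -19, 3], [24, -19, 3], [24, -19, 3], [24, -19, 3], [24, -19, 3], [24, -19, 3], [24, -19, 3]], angular=[[0, 0, 0], [0, 0, 0], [0, 0, 0], [0, 0, 0], [0, 0, 0], [0, 0, 0], [0, 0, 0], [0, 0, 0], [0, 0, 0], [0, 0, 0]], gripper=1)

```text
time: 0.93
tool_pos: [0.3826, -0.3158, 0.2093]
ee_rot: [-3.087, -0.584, 0.0]
ft_force: [1.7, -0.4, -0.5]
opening: 0.0879
grip_force: 0.0
```

Emit:
apply_moves(translation=[[23, -18, 10], [23, -18, 10], [23, -18, 10], [23, -18, 10], [24, -18, 10], [0, 0, 0], [0, 0, 0]], angular=[[0, 0, 0], [0, 0, 0], [0, 0, 0], [0, 0, 0], [0, 0, 0], [0, 0, 0], [0, 0, 0]])

```text
time: 1.52
tool_pos: [0.4576, -0.1894, 0.1589]
ee_rot: [-3.084, -0.589, 0.002]
ft_force: [-0.8, -1.5, -0.3]
opening: 0.0878
grip_force: 0.0
```

Run:
```python
from h import *
from cell import robot
m=robot.camera_model("wrist"); print(m)
im=robot.camera("wrist"); cv2.imwrite("pics/w1.png",im[...,::-1])
go([.457,-.191,.023])
```

```text
{'K': array([[309.70691629,   0.        , 319.23744529],
       [  0.        , 309.70691629, 204.66554433],
       [  0.        ,   0.        ,   1.        ]]), 'position': array([ 0.53625108, -0.15815596,  0.30348715]), 'rotation': array([ 2.3756862 , -1.61295894, -0.25520255])}
t 1.5667 pos [ 0.4572 -0.191   0.1593] op 0.0877 tilt 0.06 toolx,y [0.93  0.366] [ 0.366 -0.93 ]
[0.457, -0.191, 0.023] delta mm [ -0.    0.  136.3] rows 3.3
```

View pics/w1.png

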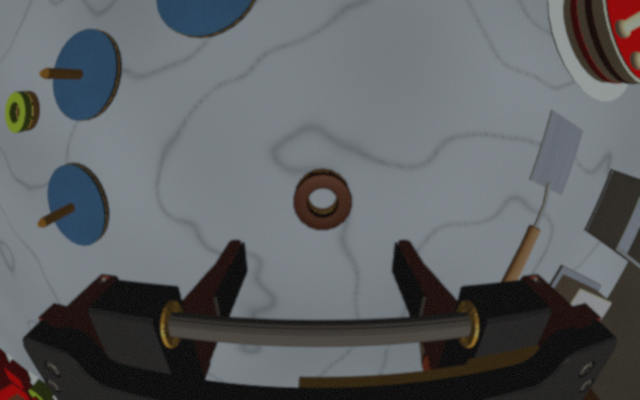

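The wrist view shows the choc ring at about (322,199), midway between the fingers. I'll cast that ray to check the position.

```bash
cat >> h.py <<'E'
def wz(m,uv,z):
    d=(np.array(uv,float)-m["K"][:2,2])/m["K"][0,0]; th=np.linalg.norm(d)
    v=R.from_rotvec(m["rotation"]).apply(np.append(d/th*np.sin(th),np.cos(th))); p=np.array(m["position"]); return p+v*(z-p[2])/v[2]
def wring(im,m,x,y,z,r=45):
    hs=cv2.cvtColor(im,cv2.COLOR_RGB2HSV)[y-r:y+r,x-r:x+r]; k=((hs[...,1]>70)&((hs[...,0]<25)|(hs[...,0]>160))).astype(np.uint8)
    cs,h=cv2.findContours(k,cv2.RETR_CCOMP,cv2.CHAIN_APPROX_NONE)
    for c,hh in zip(cs,h[0]):
        if len(c)>30:
            # cast each contour point to the top plane, circle fit there
            P=np.array([wz(m,q+[x-r,y-r],z)[:2] for q in c[:,0]]); e=cv2.fitEllipse((P*1e4).astype(np.float32))
            print("hole" if hh[3]>=0 else "outer",(np.array(e[0])/1e4).round(4),(np.array(e[1])/10).round(1))
E
python3 - <<'E'
from h import *
from cell import robot
m=robot.camera_model("wrist"); im=cv2.imread("pics/w1.png")[...,::-1].copy()
wring(im,m,322,199,.03)
E
```

```text
outer [ 0.4584 -0.1935] [51.2 57. ]
hole [ 0.4604 -0.1926] [21.9 27.4]
```

Emit:
apply_moves(translation=[[0, 0, 30], [0, 1, 30], [0, 0, 30], [0, 0, 25], [0, 0, 14], [0, 0, 7], [0, 0, 0], [0, 0, 0]], angular=[[0, 0, 0], [0, 0, 0], [0, 0, 0], [0, 0, 0], [0, 0, 0], [0, 0, 0], [0, 0, 0], [0, 0, 0]])

```text
time: 2.23
tool_pos: [0.4577, -0.1931, 0.0241]
ee_rot: [3.087, 0.582, 0.0]
ft_force: [0.2, 0.8, 0.3]
opening: 0.0877
grip_force: 0.0
```

Emit:
apply_moves(translation=[[0, 0, 0], [0, 0, 0], [0, 0, 0], [0, 0, 0], [0, 0, 0], [0, 0, 0], [0, 0, 0], [0, 0, 0]], angular=[[0, 0, 0], [0, 0, 0], [0, 0, 0], [0, 0, 0], [0, 0, 0], [0, 0, 0], [0, 0, 0], [0, 0, 0]], gripper=0, newtons=15)

```text
time: 2.9
tool_pos: [0.458, -0.1922, 0.024]
ee_rot: [3.087, 0.584, 0.001]
ft_force: [-0.9, 0.6, 6.7]
opening: 0.0558
grip_force: 15.0
```

Emit:
apply_moves(translation=[[0, 0, -8], [0, 0, -16], [0, 0, -28], [0, 0, -32], [0, 0, -20], [0, 0, -6], [0, 0, 0]], angular=[[0, 0, 0], [0, 0, 0], [0, 0, 0], [0, 0, 0], [0, 0, 0], [0, 0, 0], [0, 0, 0]], newtons=20)

```text
time: 3.48
tool_pos: [0.4586, -0.1925, 0.1352]
ee_rot: [3.085, 0.583, 0.004]
ft_force: [1.0, -0.1, -1.6]
opening: 0.0553
grip_force: 20.0
```

Run:
```python
from h import *
from cell import robot
m=robot.camera_model("wrist"); im=robot.camera("wrist"); cv2.imwrite("pics/w2.png",im[...,::-1])
go([.618,-.003,.134])
```

```text
t 3.5333 pos [ 0.4577 -0.1922  0.1337] op 0.0549 tilt 0.05 toolx,y [0.931 0.365] [ 0.365 -0.931]
[0.618, -0.003, 0.134] delta mm [ 218.3 -117.6   -0.3] rows 6.0
```

View pics/w2.png

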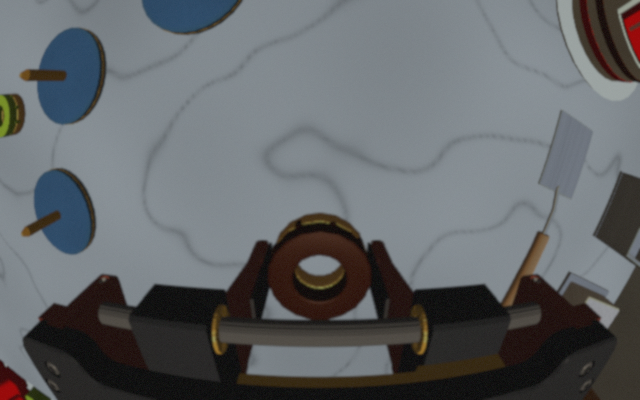

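The choc ring is held level between the pads, with its centre near (320,272). I'll check how far it sits from the TCP.

Run:
```python
from h import *
from cell import robot
s=robot.state();A=R.from_rotvec(s["ee_rot"]);m=robot.camera_model("wrist");p=s["tool_pos"]
im=cv2.imread("pics/w2.png"); print([tuple(im[v,320]) for v in range(308,326,2)])
for uv in((320,317),(270,272),(370,272),(320,222)):
    for z in (.006,-.024): print(uv,z,(A.inv().apply(wz(m,uv,p[2]+z)-p)*1000).round(1))
```

```text
[(np.uint8(19), np.uint8(27), np.uint8(50)), (np.uint8(14), np.uint8(18), np.uint8(46)), (np.uint8(21), np.uint8(27), np.uint8(49)), (np.uint8(21), np.uint8(27), np.uint8(50)), (np.uint8(14), np.uint8(19), np.uint8(46)), (np.uint8(15), np.uint8(19), np.uint8(42)), (np.uint8(23), np.uint8(27), np.uint8(32)), (np.uint8(25), np.uint8(25), np.uint8(28)), (np.uint8(34), np.uint8(33), np.uint8(35))]
(320, 317) 0.006 [-26.5   0.3  -6. ]
(320, 317) -0.024 [-50.5   0.5  24. ]
(270, 272) 0.006 [  2.9 -25.7  -6. ]
(270, 272) -0.024 [-14.7 -31.2  24. ]
(370, 272) 0.006 [ 2.9 26.3 -6. ]
(370, 272) -0.024 [-14.8  32.1  24. ]
(320, 222) 0.006 [31.   0.3 -6. ]
(320, 222) -0.024 [19.4  0.4 24. ]
```

Emit:
apply_moves(translation=[[15, -8, 0], [29, -16, 0], [32, -17, 0], [32, -17, 0], [32, -17, 0], [32, -17, 0], [29, -16, 0], [17, -10, 0], [0, 0, 0], [0, 0, 0]], angular=[[0, 0, 0], [0, 0, 0], [0, 0, 0], [0, 0, 0], [0, 0, 0], [0, 0, 0], [0, 0, 0], [0, 0, 0], [0, 0, 0], [0, 0, 0]])

```text
time: 4.37
tool_pos: [0.6166, -0.0013, 0.1309]
ee_rot: [-3.085, -0.588, 0.006]
ft_force: [-0.4, -1.1, -2.4]
opening: 0.0553
grip_force: 20.0
```

Run:
```python
from h import *
from cell import robot
m=robot.camera_model("wrist"); im=robot.camera("wrist"); cv2.imwrite("pics/w3.png",np.vstack([im[200:340,220:420,::-1].repeat(2,0).repeat(2,1), robot.camera("scene")[150:290,240:440,::-1].repeat(2,0).repeat(2,1)]))
go([.618,-.003,.134])
```

```text
t 4.4667 pos [ 0.6162 -0.0039  0.1318] op 0.0554 tilt 0.2 toolx,y [0.931 0.364] [ 0.364 -0.931]
[0.618, -0.003, 0.134] delta mm [ 2.  -0.2 -2.2] rows 0.1
```

View pics/w3.png

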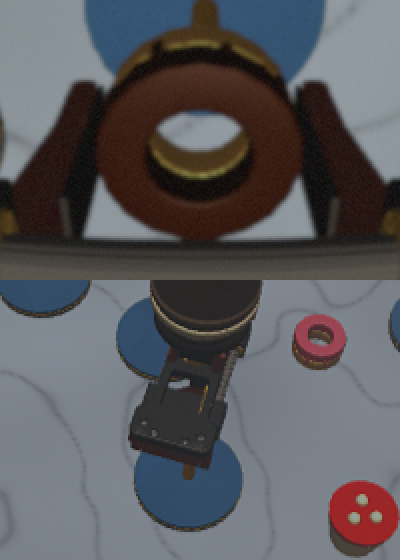

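The post lines up with the ring in the lateral direction. The scene crop shows the gripper just over the stand at (335,240). I'll correct x by 2 mm and lower slowly, watching the force.

Emit:
apply_moves(translation=[[1, 0, 4], [1, 0, 6], [0, 0, 6], [0, 0, 6], [0, 0, 6], [0, 0, 6], [0, 0, 4], [0, 0, 0]], angular=[[0, 0, 0], [0, 0, 0], [0, 0, 0], [0, 0, 0], [0, 0, 0], [0, 0, 0], [0, 0, 0], [0, 0, 0]])

```text
time: 5.13
tool_pos: [0.6188, -0.002, 0.0944]
ee_rot: [-3.087, -0.584, 0.003]
ft_force: [-0.5, 0.2, -1.1]
opening: 0.0552
grip_force: 20.0
```

Run:
```python
from h import *
from cell import robot
im=robot.camera("wrist"); cv2.imwrite("pics/w4.png",im[180:350,200:440,::-1].repeat(3,0).repeat(3,1))
go([.618,-.003,.04])
```

```text
t 5.1833 pos [ 0.6191 -0.0019  0.095 ] op 0.0554 tilt 0.06 toolx,y [0.931 0.365] [ 0.365 -0.931]
[0.618, -0.003, 0.04] delta mm [-1.4  0.6 55. ] rows 1.3
```

View pics/w4.png

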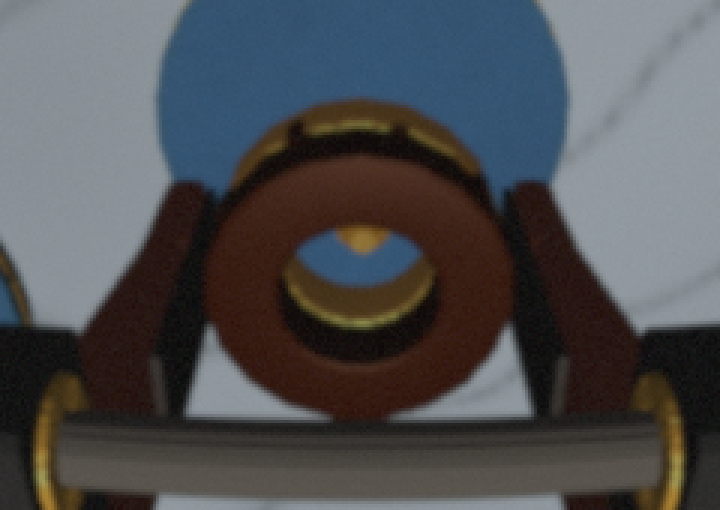

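The post tip shows inside the hole at about pixel (321,263). Next is a position check by ray.

Run:
```python
from h import *
from cell import robot
m=robot.camera_model("wrist"); p=robot.state()["tool_pos"]
for uv in ((320.7,263),(320.7,265)): print(wz(m,uv,.079),p)
for uv in((320,318.5),): print(wz(m,uv,p[2]+.006))
```

```text
[ 0.61618405 -0.00392789  0.079     ] [ 0.61910436 -0.00192712  0.09500573]
[ 0.61492452 -0.00442532  0.079     ] [ 0.61910436 -0.00192712  0.09500573]
[ 0.59349561 -0.01235298  0.10100573]
```

Emit:
apply_moves(translation=[[-1, 0, 4], [-1, 0, 7], [0, 0, 8], [0, 0, 8], [0, 0, 8], [0, 0, 7], [0, 0, 5], [0, 0, 4], [0, 0, 2], [0, 0, 0]], angular=[[0, 0, 0], [0, 0, 0], [0, 0, 0], [0, 0, 0], [0, 0, 0], [0, 0, 0], [0, 0, 0], [0, 0, 0], [0, 0, 0], [0, 0, 0]])

```text
time: 6.02
tool_pos: [0.6174, -0.0026, 0.0421]
ee_rot: [-3.087, -0.584, 0.001]
ft_force: [0.8, 0.2, -0.8]
opening: 0.0553
grip_force: 20.0
```

Emit:
apply_moves(translation=[[0, 0, 1], [0, 0, 0.7], [0, 0, 0]], angular=[[0, 0, 0], [0, 0, 0], [0, 0, 0]])

```text
time: 6.27
tool_pos: [0.6178, -0.0027, 0.0412]
ee_rot: [3.087, 0.584, 0.001]
ft_force: [-0.4, -0.5, -0.6]
opening: 0.0555
grip_force: 20.0
```

Emit:
apply_moves(translation=[[0, 0, 0.7], [0, 0, 0.7], [0, 0, 0.3], [0, 0, 0]], angular=[[0, 0, 0], [0, 0, 0], [0, 0, 0], [0, 0, 0]])

```text
time: 6.6
tool_pos: [0.6175, -0.0027, 0.0392]
ee_rot: [3.087, 0.584, -0.0]
ft_force: [-0.7, -0.4, -1.0]
opening: 0.0557
grip_force: 20.0
```

Emit:
apply_moves(translation=[[0, 0, 0.5], [0, 0, 0.5], [0, 0, 0]], angular=[[0, 0, 0], [0, 0, 0], [0, 0, 0]])

```text
time: 6.85
tool_pos: [0.6176, -0.0027, 0.0391]
ee_rot: [3.087, 0.584, 0.0]
ft_force: [-2.3, -0.3, 6.3]
opening: 0.0552
grip_force: 20.0
```

It's in contact (6 N), so I'll release and rise.

Emit:
apply_moves(translation=[[0, 0, 0], [0, 0, 0], [0, 0, 0], [0, 0, 0], [0, 0, -10], [0, 0, -30], [0, 0, -35], [0, 0, -35], [0, 0, -20], [0, 0, 0]], angular=[[0, 0, 0], [0, 0, 0], [0, 0, 0], [0, 0, 0], [0, 0, 0], [0, 0, 0], [0, 0, 0], [0, 0, 0], [0, 0, 0], [0, 0, 0]], gripper=0.8)

```text
time: 7.68
tool_pos: [0.6204, -0.0023, 0.1744]
ee_rot: [3.086, 0.583, 0.014]
ft_force: [1.0, 0.0, -0.5]
opening: 0.0792
grip_force: 0.0
```

Run:
```python
from h import *
go([.630,.215,.165],[.630,.215,.024])
```

```text
t 7.6833 pos [ 0.6204 -0.0023  0.1744] op 0.0792 tilt 0.51 toolx,y [0.931 0.365] [ 0.365 -0.931]
[0.63, 0.215, 0.165] delta mm [  88.2 -198.9    9.6] rows 5.3
[0.63, 0.215, 0.024] delta mm [ -1.2  -0.4 141. ] rows 3.4
```

Emit:
apply_moves(translation=[[7, -16, 1], [12, -27, 1], [13, -29, 1], [13, -29, 1], [13, -29, 1], [13, -29, 1], [11, -26, 1], [6, -14, 1], [0, 0, 0], [0, 0, 0]], angular=[[0, 0, 0], [0, 0, 0], [0, 0, 0], [0, 0, 0], [0, 0, 0], [0, 0, 0], [0, 0, 0], [0, 0, 0], [0, 0, 0], [0, 0, 0]], gripper=1)

```text
time: 8.52
tool_pos: [0.6265, 0.2147, 0.1597]
ee_rot: [3.086, 0.586, -0.002]
ft_force: [0.8, -0.7, 0.8]
opening: 0.0877
grip_force: 0.0
```

Run:
```python
from h import *
from cell import robot
m=robot.camera_model("wrist"); im=robot.camera("wrist"); cv2.imwrite("pics/w5.png",im[...,::-1])
s=robot.camera("scene")
go([.630,.215,.024])
wring(im,m,322,205,.03)
cv2.imwrite("pics/m5.png",np.vstack([im[150:270,240:440,::-1].repeat(2,0).repeat(2,1),s[190:310,240:440,::-1].repeat(2,0).repeat(2,1)]))
```

```text
t 8.6167 pos [0.6272 0.2123 0.16  ] op 0.088 tilt 0.1 toolx,y [0.932 0.363] [ 0.363 -0.932]
[0.63, 0.215, 0.024] delta mm [  3.7  -1.7 136. ] rows 3.3
outer [0.6328 0.2151] [53.5 57.6]
hole [0.6347 0.216 ] [21.6 26. ]
```

View pics/m5.png

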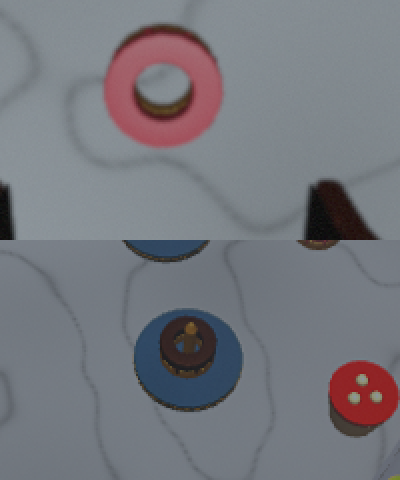

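The choc ring sits flat on the foot, threaded on the post at scene pixel (334,243). The pink ring is at wrist pixel (322,193). Descending to it.

Emit:
apply_moves(translation=[[3, -1, 30], [2, -1, 30], [0, 0, 30], [0, 0, 25], [0, 0, 14], [0, 0, 7], [0, 0, 0], [0, 0, 0]], angular=[[0, 0, 0], [0, 0, 0], [0, 0, 0], [0, 0, 0], [0, 0, 0], [0, 0, 0], [0, 0, 0], [0, 0, 0]])

```text
time: 9.28
tool_pos: [0.6316, 0.218, 0.0252]
ee_rot: [3.087, 0.582, 0.002]
ft_force: [0.1, -0.4, 0.8]
opening: 0.088
grip_force: 0.0
```

Emit:
apply_moves(translation=[[0, 0, 0], [0, 0, 0], [0, 0, 0], [0, 0, 0], [0, 0, 0], [0, 0, 0], [0, 0, 0], [0, 0, 0]], angular=[[0, 0, 0], [0, 0, 0], [0, 0, 0], [0, 0, 0], [0, 0, 0], [0, 0, 0], [0, 0, 0], [0, 0, 0]], gripper=0, newtons=20)

```text
time: 9.95
tool_pos: [0.6311, 0.2183, 0.0248]
ee_rot: [3.087, 0.584, 0.001]
ft_force: [-0.6, -1.0, 5.6]
opening: 0.0559
grip_force: 20.0
```

Emit:
apply_moves(translation=[[0, 0, -8], [0, 0, -16], [0, 0, -28], [0, 0, -32], [0, 0, -26], [0, 0, -10], [0, 0, 0], [0, 0, 0]], angular=[[0, 0, 0], [0, 0, 0], [0, 0, 0], [0, 0, 0], [0, 0, 0], [0, 0, 0], [0, 0, 0], [0, 0, 0]])

```text
time: 10.62
tool_pos: [0.6305, 0.2183, 0.1436]
ee_rot: [3.087, 0.584, -0.001]
ft_force: [0.7, 0.2, -1.3]
opening: 0.0554
grip_force: 20.0
```

Run:
```python
from h import *
from cell import robot
s=robot.state();A=R.from_rotvec(s["ee_rot"]);m=robot.camera_model("wrist");p=s["tool_pos"]
im=robot.camera("wrist"); cv2.imwrite("pics/w6.png",im[...,::-1])
go([.617,-.003,.144])
hs=cv2.cvtColor(im,cv2.COLOR_RGB2HSV)[200:340,240:400]; k=cv2.inRange(hs,(165,80,60),(179,255,255))
cs,_=cv2.findContours(k,cv2.RETR_EXTERNAL,cv2.CHAIN_APPROX_NONE); c=max(cs,key=cv2.contourArea)[:,0]+[240,200]
P=np.array([A.inv().apply(wz(m,q,p[2]+.006)-p)[:2]*1000 for q in c]); print("pink top in tool: min",P.min(0),"max",P.max(0))
```

```text
t 10.6667 pos [0.6299 0.218  0.1425] op 0.0556 tilt 0.14 toolx,y [0.931 0.365] [ 0.365 -0.931]
[0.617, -0.003, 0.144] delta mm [-92.7 201.   -1.3] rows 5.4
pink top in tool: min [-27.30176243 -27.72506437] max [33.51643175 27.66953263]
```

Emit:
apply_moves(translation=[[-7, 16, 0], [-12, 27, 0], [-14, 29, 0], [-14, 29, 0], [-14, 29, 0], [-14, 29, 0], [-12, 27, 0], [-6, 15, 0], [0, 0, 0], [0, 0, 0]], angular=[[0, 0, 0], [0, 0, 0], [0, 0, 0], [0, 0, 0], [0, 0, 0], [0, 0, 0], [0, 0, 0], [0, 0, 0], [0, 0, 0], [0, 0, 0]])

```text
time: 11.5
tool_pos: [0.6165, -0.0039, 0.1421]
ee_rot: [-3.087, -0.58, 0.005]
ft_force: [0.1, 0.8, -0.7]
opening: 0.0554
grip_force: 20.0
```

Run:
```python
from h import *
go([.617,-.003,.097],[.617,-.003,.070])
```

```text
t 11.5 pos [ 0.6165 -0.0039  0.1421] op 0.0554 tilt 0.19 toolx,y [0.932 0.363] [ 0.363 -0.932]
[0.617, -0.003, 0.097] delta mm [ 0.9 -0.6 45.1] rows 1.1
[0.617, -0.003, 0.07] delta mm [ 0.1  0.  27. ] rows 0.7
```

Emit:
apply_moves(translation=[[0, 0, 4], [0, 0, 8], [0, 0, 9], [0, 0, 9], [0, 0, 8], [0, 0, 6], [0, 0, 3], [0, 0, 0]], angular=[[0, 0, 0], [0, 0, 0], [0, 0, 0], [0, 0, 0], [0, 0, 0], [0, 0, 0], [0, 0, 0], [0, 0, 0]])

```text
time: 12.17
tool_pos: [0.6171, -0.0026, 0.0962]
ee_rot: [-3.087, -0.584, 0.002]
ft_force: [-0.3, 0.4, -1.2]
opening: 0.0556
grip_force: 20.0
```

Run:
```python
from h import *
from cell import robot
im=robot.camera("wrist"); cv2.imwrite("pics/w7.png",im[180:350,200:440,::-1].repeat(3,0).repeat(3,1))
go([.617,-.003,.070])
```

```text
t 12.2167 pos [ 0.6175 -0.0026  0.0968] op 0.0561 tilt 0.03 toolx,y [0.931 0.365] [ 0.365 -0.931]
[0.617, -0.003, 0.07] delta mm [-0.6  0.2 26.8] rows 0.7
```

View pics/w7.png

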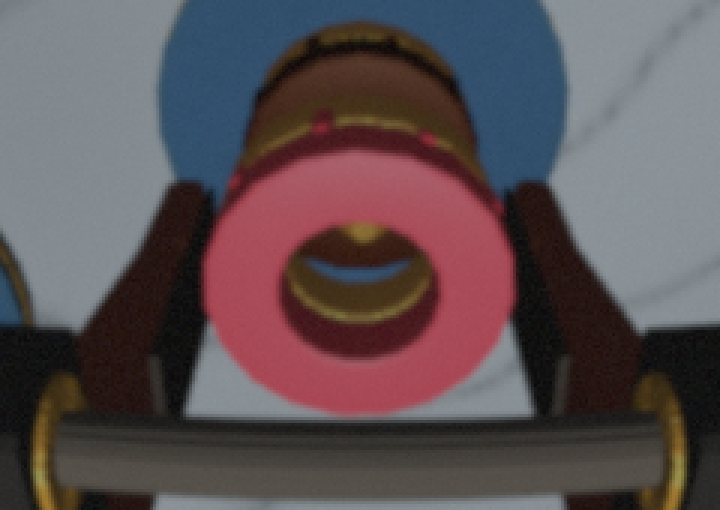

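The post tip is inside the pink hole at crop (363,235), and the choc ring is lined up underneath. Lowering the rest of the way.

Emit:
apply_moves(translation=[[0, 0, 4], [0, 0, 6], [0, 0, 6], [0, 0, 4], [0, 0, 3], [0, 0, 1.5], [0, 0, 0.7], [0, 0, 0]], angular=[[0, 0, 0], [0, 0, 0], [0, 0, 0], [0, 0, 0], [0, 0, 0], [0, 0, 0], [0, 0, 0], [0, 0, 0]])

```text
time: 12.88
tool_pos: [0.6176, -0.0026, 0.0719]
ee_rot: [-3.087, -0.584, 0.0]
ft_force: [-0.1, -0.0, -2.1]
opening: 0.0555
grip_force: 20.0
```

Emit:
apply_moves(translation=[[0, 0, 0.5], [0, 0, 0.5], [0, 0, 0]], angular=[[0, 0, 0], [0, 0, 0], [0, 0, 0]])

```text
time: 13.13
tool_pos: [0.6177, -0.0027, 0.0711]
ee_rot: [3.087, 0.584, 0.0]
ft_force: [-0.0, -0.6, -0.9]
opening: 0.0561
grip_force: 20.0
```

Emit:
apply_moves(translation=[[0, 0, 0.5], [0, 0, 0.5], [0, 0, 0]], angular=[[0, 0, 0], [0, 0, 0], [0, 0, 0]])

```text
time: 13.38
tool_pos: [0.6176, -0.0027, 0.07]
ee_rot: [3.087, 0.584, -0.0]
ft_force: [0.4, 0.0, -0.6]
opening: 0.0557
grip_force: 20.0
```

Emit:
apply_moves(translation=[[0, 0, 0.4], [0, 0, 0.4], [0, 0, 0]], angular=[[0, 0, 0], [0, 0, 0], [0, 0, 0]])

```text
time: 13.63
tool_pos: [0.6176, -0.0026, 0.0698]
ee_rot: [3.087, 0.584, 0.0]
ft_force: [-1.8, 0.0, 3.5]
opening: 0.0558
grip_force: 20.0
```

Contact. I'll release, rise, and back off so the view is clear.

Emit:
apply_moves(translation=[[0, 0, 0], [0, 0, 0], [0, 0, 0], [0, 0, 0], [0, 0, -10], [0, 0, -30], [0, 0, -35], [0, 0, -30], [0, 0, -10], [0, 0, 0]], angular=[[0, 0, 0], [0, 0, 0], [0, 0, 0], [0, 0, 0], [0, 0, 0], [0, 0, 0], [0, 0, 0], [0, 0, 0], [0, 0, 0], [0, 0, 0]], gripper=0.8)

```text
time: 14.47
tool_pos: [0.6195, -0.0025, 0.1882]
ee_rot: [3.086, 0.583, 0.01]
ft_force: [0.4, 0.7, 0.1]
opening: 0.0788
grip_force: 0.0
```

Emit:
apply_moves(translation=[[-15, 5, 0], [-28, 8, 0], [-30, 10, 0], [-30, 10, 0], [-28, 8, 0], [-15, 5, 0], [0, 0, 0], [0, 0, 0]], angular=[[0, 0, 0], [0, 0, 0], [0, 0, 0], [0, 0, 0], [0, 0, 0], [0, 0, 0], [0, 0, 0], [0, 0, 0]])

```text
time: 15.13
tool_pos: [0.4978, -0.0993, 0.1835]
ee_rot: [-3.087, -0.581, 0.002]
ft_force: [0.3, 0.7, 0.1]
opening: 0.0793
grip_force: 0.0
```

Run:
```python
from h import *
from cell import robot
s=robot.camera("scene"); w=robot.camera("wrist")
cv2.imwrite("pics/f.png",np.hstack([cv2.resize(s[100:300,240:440,::-1],(400,400)),cv2.resize(w[0:200,220:420,::-1],(400,400))]))
```

```text
(no output)
```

View pics/f.png

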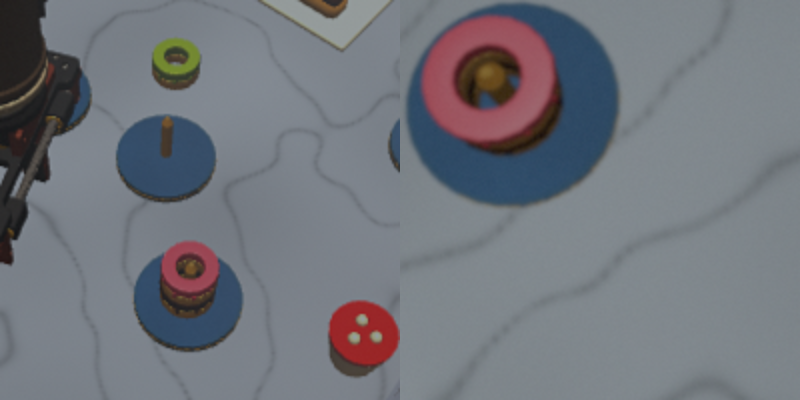

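Both rings are stacked flat on the right-most stand, pink on choc, at scene crop (188,280). The pistachio ring hasn't moved and the gripper is clear.

```bash
python3 -c "
from cell import robot
print(robot.close_job())"
```

```text
the job is handed in; nothing more can be done
None
```

The job is handed in at about 15 s on the robot's clock: the chocolate ring is home on the right-most stand's foot, the pink ring sits flat on it, both were lowered gently and released, and the pistachio ring was left alone.

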